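# Put the press rings away in the bifold-topped dust chest

### The job

Push the half-folded bifold door on top of the plywood chest back at its fold until both panels stand folded together at the rear, then lower the large and the small steel press ring onto the chest's stepped spindle, large one first, each right down on its seat and not dropped. Finally push the fold forward and down again until the door lies flat and shut over the rings. Leave the pliers, the sprocket and the wood offcut where they are.

Things in the scene. Friction and masses are not known exactly. Their poses are not given: they have to be found in the camera images.
- chest: plywood dust chest, fixed to the bench: 204 mm long (own x) x 182 mm wide (own y), rim 88 mm high, inside 180 x 160 mm with its floor at 34 mm. Origin on the bench under its centre; x points from its front to its rear (hinge side), z up. On the rim of both long sides stands an aluminium track, up to 100 mm high; between them a bifold door of two aluminium panels closes the top
- rear_hinge (a point): middle of the rear hinge line of the bifold door, on top of the chest's rear wall, 92 mm behind the chest's centre, 88 mm high. The rear panel swings about it, parallel to chest y. Both panels are 92 mm long from hinge to hinge, 156 mm wide, 8 mm thick, their undersides on the hinge lines; pins at the front panel's free edge run level in the tracks
- fold (a point): middle of the fold, on the outer face of the rear panel at its end (92 mm from rear_hinge along the panel, 8 mm out from the hinge line). It rises like a roof ridge as the free edge slides rearward. Pushing the fold from behind, forward and then down, shuts the door
- pull (a point): middle of the outer edge of the pull: a dark flange 120 mm wide (along chest y), 7 mm thick, 15 mm proud, upright on the front panel's outer face, its middle plane 10 mm from the fold. Pushed from the front towards the rear it folds the door open (up to about 10 N)
- rear_panel (a joint): fold angle of the bifold door: slope of both panels against the level, in rad. 0 = shut flat; 1.4 = end of travel, both panels standing folded together above the rear wall; friction holds it wherever it is left
- spindle_seat (a point): centre of the large ring's seat, at the foot of the upright stepped steel spindle in the chest, 40 mm above the bench, on top of a flange of 74 mm diameter. The spindle is 40 mm thick for 22 mm above the seat (edge chamfered), then 24 mm thick; its tapered tip is 46 mm above the seat. z up
- large_ring: large plain steel press ring lying flat on the bench: 68 mm outside, 44 mm bore, 22 mm high, 0.34 kg; origin at the centre of its underside, z up. It goes over the thick part of the spindle, down on the seat
- small_ring: small plain steel press ring lying flat on the bench: 56 mm outside, 28 mm bore, 20 mm high, 0.26 kg; origin at the centre of its underside, z up. It goes over the thin part of the spindle and rests on the shoulder and the large ring, 22 mm above the seat
- pliers: pliers with red grips lying on the bench left of the chest, 192 mm long; to be left alone
- sprocket: toothed chain sprocket lying on the bench behind the vice, 69 mm across, 19 mm high; to be left alone
- wood_block: wood offcut 45 x 92 x 36 mm on the bench, far right; to be left alone

How it is judged:
By the outcome, as a careful person would: the job done as asked, in the order asked, and still so for the second after the job is handed in, with the robot touching nothing.
It also fails if it takes over 72 s, if anything falls off the work surface, if the arm or the gripper's body presses on something with over 40 N, if the wrist force passes 120 N, or if a joint passes its speed limit or range.

### The arm

A 6-joint arm with a two-finger parallel gripper is mounted at the origin on a cart in front of the work surface, level with it; the furniture and walls round the work are solid. World frame = base frame: x ahead of the robot, y to its left, z up, the work surface at z = 0. Lengths are in m, angles in rad, forces in N, time in s.
With the tool pointing down it reaches from about 0.3 to 0.775 m from the base axis. Payload 14.6 kg.
Tool frame: the origin (TCP) lies on the centre line of the jaws, within the pads' length; the fingertips stand 17 mm ahead of it and the grasp point (between the pads) lies 2 mm behind it; z points along the fingers, x is the direction in which the jaws open and shut, and the axes are right-handed (so a half turn about z gives the same grasp; the last joint's range is limited). The gripper opens to 94 mm and grips with 3 to 60 N. Pads are 16 mm wide; open, the fingers measure 119 mm over their backs; the gripper's body (75 mm by 177 mm) begins 78 mm behind the grasp point.
Start: joints at [1.092, 0.3, 1.521, -0, 1.321, -0.067], TCP at [0.22, 0.504, 0.222] pointing down, gripper open.
Joint ranges: [-3.03, 3.03], [-0.79, 2.21], [0.23, 2.52], [-1.04, 4.18], [0, 3.07], [-2.55, 2.55]. Speed limits (rad/s): [2.22, 2.22, 2.57, 3.14, 3.14, 3.14].

### API

Orientations are given as [roll, pitch, yaw] about the fixed x, y, z axes, in that order (R = Rz(yaw) Ry(pitch) Rx(roll)).
In Python, from station import ctrl gives the robot as it stands. The module is installed in compiled form; this text tells all that it offers.
- The arm moves only by the tool drive_tool, never from a script. Its argument "increments" is a list of rows, each a list of 3 entries, a list of its own where there are three numbers: the turn, a rotation vector about the tool's x, y, z in degrees, then the shift along the tool's x, y, z in mm, then the opening, from 0 (shut) to 1 (fully open). In form: [[[ax, ay, az], [dx, dy, dz], hand], ...]. A call has 1 to 20 rows; each row shifts and turns the commanded pose from where the row before left it, along the tool's axes as they then stand; what a row does not reach is not made up. A row lasts 1/8 s, in which the tool goes at most 62.5 mm and 10.7 degrees, less where a joint would pass 70% of its speed; a pose out of reach is approached as far as the arm can. A call with a gripper value outside its range is refused whole. The fingers move at their own pace and stop on an object; "squeeze" is the grip in N (left out, the last holds). Time passes only in rows, so rows that do not move let the fingers close. It gives the time, the measured TCP pose, the force and the opening at its end, in the units of the state.
- ctrl.get_obs(): the state, without advancing time (a new reading comes with each control period).
- ctrl.camera(name): name is "side" or "top"; returns the picture (420x560x3 uint8, red, green, blue); there is no depth.
- ctrl.calibration(name): a dict with "fx", "fy", "cx", "cy" (pixels), "rvec" (rotation vector, rad) and "tvec" (3), from world to camera coordinates, as OpenCV has them. Camera axes: x right, y down, z forward; pixel columns grow to the right and rows downward; lengths in m; the calibration is good to about 2 mm. A picture is of the moment at which its call begins. calibration takes no time and is no camera call.
- ctrl.hand_in(): hands the job in, once; it reports no verdict.
The state is a dict: "time_s": time; "qpos": joint angles; "joint_vel": joint speeds; "tau": joint torques, N m; "ee_pos": TCP position; "eef_rot": TCP orientation; "force": force on the tool from outside, world axes, zero at the start; "moment": the same for the moment, N m; "grip_width": finger opening in m.
Only numpy, scipy, OpenCV 4.12 (cv2) and the standard library are available. Lean on these libraries where they do the work, as an engineer would, in place of code of your own. Each camera call takes 0.05 s, during which the arm holds its last target.

## Working session

There is one attempt and no reset: what is moved stays moved. The work goes in short steps, Python scripts to look and compute and a tool call to move; the robot and the scene stay as the last step left them, time stands still between calls to the robot, and variables do not carry over. Pictures are saved under pics/ and viewed, and the job is handed in when it is done.

Besides the shell and the picture viewer there is one more tool, called after "Call:" by a JSON object that holds its "api" and its "payload", one argument or row to a line. drive_tool: Moves the arm, as the interface text tells. Its arguments: {"type":"object","properties":{"increments":{"type":"array"},"squeeze":{"type":"number"}},"required":["increments"]}

```bash
mkdir -p pics; python3 - <<'E'
from station import ctrl
import cv2,numpy as np
o=ctrl.get_obs(); print({k:np.round(v,3).tolist() for k,v in o.items()})
for n in("side","top"):
    im=ctrl.camera(n); cv2.imwrite(f"pics/{n}0.png",cv2.resize(im[:,:,::-1],(800,600),interpolation=cv2.INTER_CUBIC))
    np.save(f"pics/{n}0.npy",im)
    c=ctrl.calibration(n);print(n,c)
    R=cv2.Rodrigues(np.array(c['rvec'],float))[0];print(-R.T@np.array(c['tvec'],float).ravel(),R)
E
```

```text
{'time_s': 0.0, 'qpos': [1.092, 0.3, 1.522, -0.0, 1.321, -0.067], 'joint_vel': [-0.001, 0.001, 0.0, 0.0, 0.002, 0.001], 'tau': [-0.001, -53.18, -35.275, 0.071, 0.024, -0.0], 'ee_pos': [0.22, 0.504, 0.222], 'eef_rot': [-3.142, 0.001, 1.159], 'force': [0.013, 0.203, 0.813], 'moment': [-0.03, 0.029, 0.002], 'grip_width': 0.094}
side {'fx': 539.5627530289594, 'fy': 539.5627530289594, 'cx': 274.067005262976, 'cy': 211.21353372860727, 'rvec': array([ 2.04294956, -0.45177184,  0.29284951]), 'tvec': array([-0.4337082 ,  0.25005611,  0.93358881])}
[ 0.07898522 -0.8072813   0.68137887] [[ 0.90156642 -0.43217956  0.01997023]
 [-0.19467071 -0.446458   -0.87337195]
 [ 0.38636938  0.78351521 -0.48664425]]
top {'fx': 429.5738484678845, 'fy': 429.5738484678845, 'cx': 285.75991057886665, 'cy': 198.73709962244155, 'rvec': array([ 2.14159922, -2.15987575,  0.12900315]), 'tvec': array([0.20352348, 0.55716272, 0.98753974])}
[0.42739369 0.19027449 1.0527189 ] [[-0.00789221 -0.99992472 -0.00939494]
 [-0.99169768  0.00903249 -0.1282736 ]
 [ 0.1283488   0.00830458 -0.99169432]]
```

View pics/side0.png

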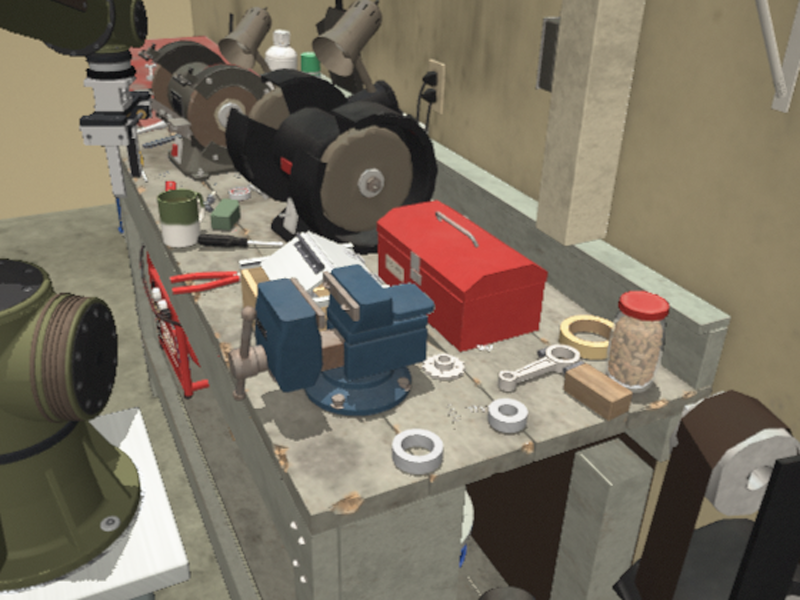

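View pics/top0.png

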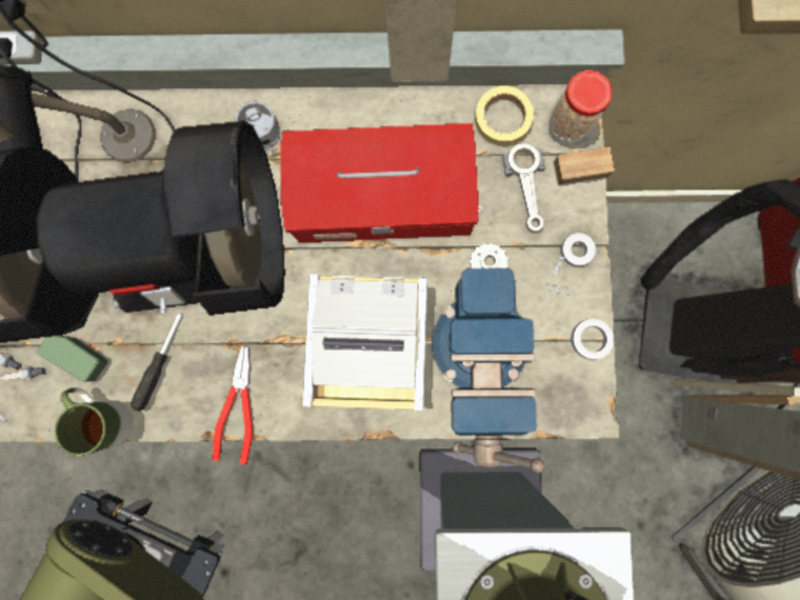

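```bash
cat > h.py <<'E'
from station import ctrl
import cv2,numpy as np
def cal(n):
    c=ctrl.calibration(n);K=np.array([[c['fx'],0,c['cx']],[0,c['fy'],c['cy']],[0,0,1.]])
    return K,np.array(c['rvec'],float).reshape(3,1),np.array(c['tvec'],float).reshape(3,1)
def proj(n,P):
    K,r,t=cal(n); return cv2.projectPoints(np.array(P,float).reshape(-1,3),r,t,K,None)[0].reshape(-1,2)
def plane(n,uv,z):
    K,r,t=cal(n);R=cv2.Rodrigues(r)[0];C=(-R.T@t).ravel()
    uv=np.array(uv,float).reshape(-1,2);d=np.c_[uv,np.ones(len(uv))]@np.linalg.inv(K).T@R
    return C+d*((z-C[2])/d[:,2])[:,None]
def shot(n,tag):
    im=ctrl.camera(n);np.save(f"pics/{tag}.npy",im);return im
def crop(im,x0,y0,w,h,s,fn):
    cv2.imwrite(fn,cv2.resize(im[y0:y0+h,x0:x0+w,::-1],(int(w*s),int(h*s)),interpolation=cv2.INTER_CUBIC))
E
python3 - <<'E'
from h import *
im=np.load("pics/top0.npy");crop(im,205,180,100,110,5,"pics/t1.png");crop(im,320,150,120,110,5,"pics/t2.png")
im=np.load("pics/side0.npy");crop(im,150,150,160,110,5,"pics/s1.png");crop(im,260,235,130,100,5,"pics/s2.png")
E
```

```text
(no output)
```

View pics/t1.png

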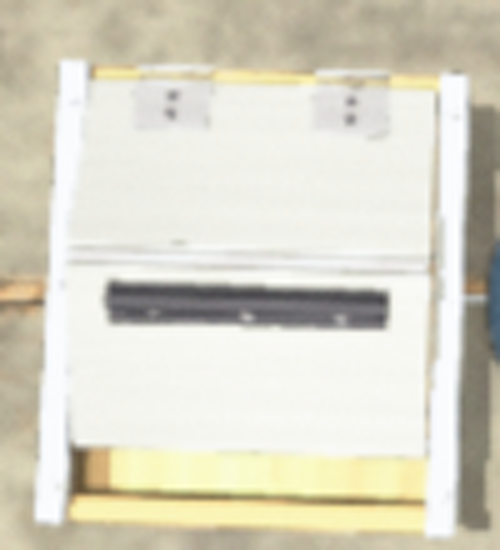

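View pics/t2.png

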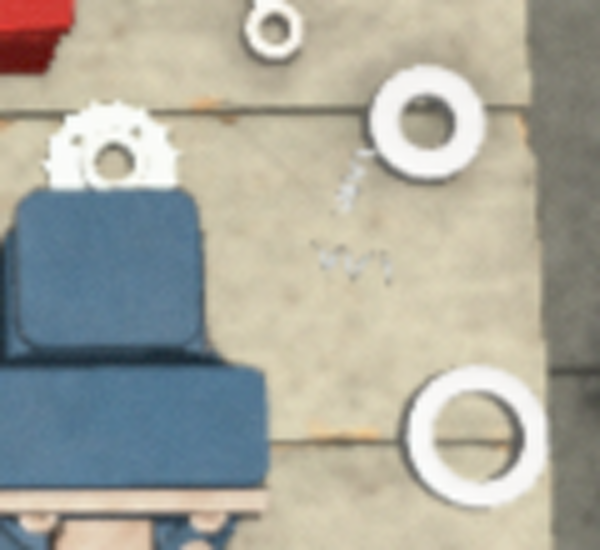

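View pics/s1.png

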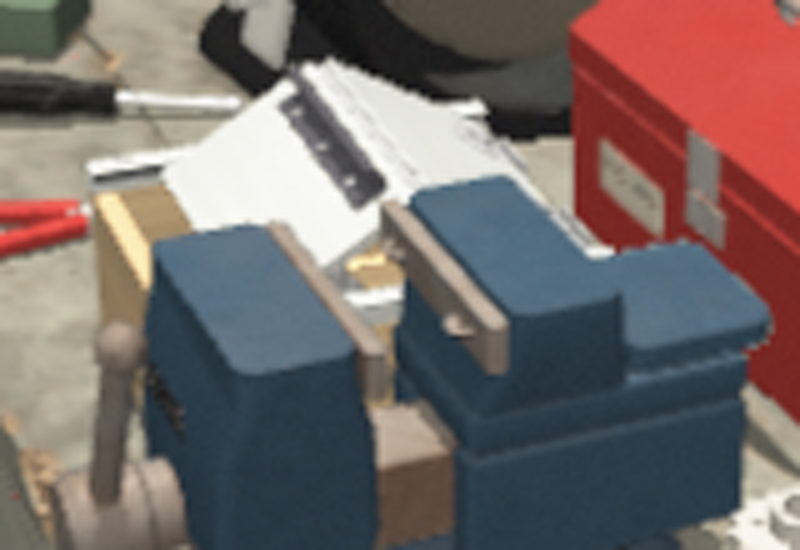

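View pics/s2.png

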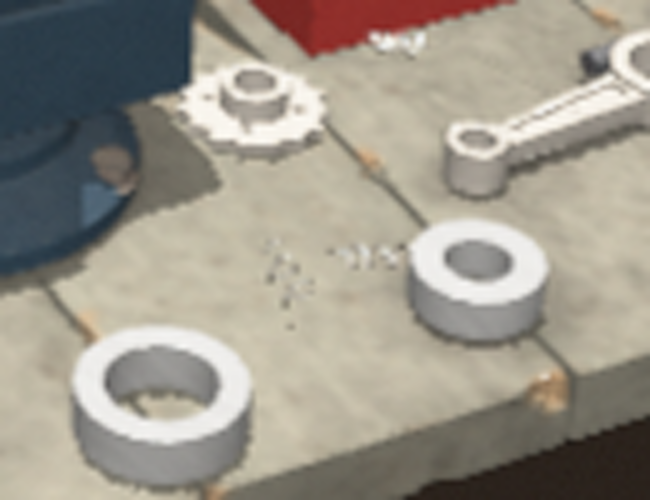

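```bash
python3 - <<'E'
from h import *
from scipy.optimize import least_squares
off=np.array([205,180.])
# track top outer corners, crop t1
c=np.array([[62,62],[467,75],[35,523],[452,535]])/5+off -0.4
W=plane("top",c,.1);print(W.round(4)); print(np.linalg.norm(W[0]-W[2]),np.linalg.norm(W[1]-W[3]),np.linalg.norm(W[0]-W[1]))
print("ctr",W.mean(0), "yaw",[np.arctan2(*(W[a]-W[b])[[1,0]]) for a,b in((0,2),(1,3))])
# side: far track(left, +y) front end top ; right track partly
print("side", plane("side",np.array([[88,165],[480,103],[608,250]])/5+[150,150]-.4,.1))
# rings ellipse fits
for n,(x0,y0,w,h),z in(("top",(392,158,40,35),.02),("top",(396,218,40,40),.022)):
    im=np.load(f"pics/{n}0.npy")[y0:y0+h,x0:x0+w]
    g=cv2.cvtColor(im,cv2.COLOR_RGB2GRAY)
    m=(g>215).astype(np.uint8)
    cs,_=cv2.findContours(m,cv2.RETR_EXTERNAL,cv2.CHAIN_APPROX_NONE)
    k=max(cs,key=cv2.contourArea);e=cv2.fitEllipse(k);print(n,e)
    p=plane(n,np.array(e[0])+[x0,y0],z);print(p.round(4), np.array(e[1])*p[0][2])
    print("diam mm",np.array(e[1])/429.6*1.04*1000)
for (x0,y0,w,h),z in(((335,272,40,40),.02),((268,296,50,40),.022)):
    im=np.load(f"pics/side0.npy")[y0:y0+h,x0:x0+w]
    g=cv2.cvtColor(im,cv2.COLOR_RGB2GRAY)
    m=(g>208).astype(np.uint8)
    cs,_=cv2.findContours(m,cv2.RETR_EXTERNAL,cv2.CHAIN_APPROX_NONE)
    k=max(cs,key=cv2.contourArea);e=cv2.fitEllipse(k);print("side",e)
    print(plane("side",np.array(e[0])+[x0,y0],z).round(4))
E
```

```text
[[0.5673 0.3525 0.1   ]
 [0.5598 0.1708 0.1   ]
 [0.364  0.3617 0.1   ]
 [0.3575 0.1796 0.1   ]]
0.20356646790974053 0.20244856025427527 0.18183339382679237
ctr [0.46216537 0.26614194 0.1       ] yaw [np.float64(-0.04536916825553682), np.float64(-0.04382486263575209)]
side [[0.36442043 0.36100136 0.1       ]
 [0.56692915 0.35220857 0.1       ]
 [0.55826074 0.18094215 0.1       ]]
top ((13.061456680297852, 15.780557632446289), (20.861238479614258, 21.705326080322266), 117.07968139648438)
[[ 0.6197 -0.0922  0.02  ]] [0.41722477 0.43410652]
diam mm [50.50206708 52.54548213]
top ((19.366701126098633, 18.76002311706543), (26.333425521850586, 28.041662216186523), 153.48193359375)
[[ 0.4665 -0.1095  0.022 ]] [0.57933536 0.61691657]
diam mm [63.74944726 67.88484335]
side ((20.35565948486328, 14.773401260375977), (15.797091484069824, 25.93509292602539), 98.64938354492188)
[[ 0.6192 -0.0914  0.02  ]]
side ((24.008333206176758, 15.117387771606445), (22.405221939086914, 34.60493850708008), 93.1402359008789)
[[ 0.4662 -0.1084  0.022 ]]
```

```bash
cat >> h.py <<'E'
CX,CY,YAW=0.4622,0.2659,-0.0446
def ch(x,y,z): # chest mm -> world m
    c,s=np.cos(YAW),np.sin(YAW); return np.array([CX+(c*x-s*y)/1e3,CY+(s*x+c*y)/1e3,z/1e3])
def door(t):
    c,s=np.cos(t),np.sin(t); F=np.array([92-92*c,88+92*s])
    return dict(foldR=F+8*np.array([s,c]),foldF=F+8*np.array([-s,c]),pull=F+10*np.array([-c,-s])+23*np.array([-s,c]),free=F+92*np.array([-c,-s])+8*np.array([-s,c]))
E
python3 - <<'E'
from h import *
for t in np.arange(.3,1.0,.1):
    d=door(t)
    print(round(t,1),{k:((proj("top",ch(v[0],0,v[1]))[0]+.4-[205,180])*5).round(0).tolist()+((proj("side",ch(v[0],60,v[1]))[0]+.4-[150,150])*5).round(0).tolist() for k,v in d.items()})
print(plane("top",np.array([[535,330],[432,330],[515,270]])/1.4286,.13))
print(plane("top",np.array([[385,240],[475,235],[285,245],[283,300]])/1.4286,.1))
print(plane("top",np.array([[283,300]])/1.4286,.2))
# vice height side: top corners
print(proj("side",[[.47,.02,z] for z in(0,.1,.15)]))
E
```

```text
0.3 {'foldR': [251.0, 279.0, 320.0, 114.0], 'foldF': [250.0, 290.0, 310.0, 115.0], 'pull': [247.0, 321.0, 282.0, 98.0], 'free': [246.0, 493.0, 136.0, 194.0]}
0.4 {'foldR': [250.0, 269.0, 327.0, 97.0], 'foldF': [249.0, 283.0, 315.0, 99.0], 'pull': [246.0, 318.0, 284.0, 85.0], 'free': [247.0, 480.0, 148.0, 193.0]}
0.5 {'foldR': [249.0, 257.0, 336.0, 81.0], 'foldF': [248.0, 275.0, 321.0, 83.0], 'pull': [245.0, 312.0, 288.0, 72.0], 'free': [248.0, 463.0, 163.0, 191.0]}
0.6 {'foldR': [248.0, 243.0, 346.0, 65.0], 'foldF': [247.0, 264.0, 328.0, 68.0], 'pull': [244.0, 303.0, 294.0, 60.0], 'free': [249.0, 442.0, 181.0, 189.0]}
0.7 {'foldR': [247.0, 227.0, 358.0, 50.0], 'foldF': [246.0, 251.0, 338.0, 53.0], 'pull': [243.0, 292.0, 303.0, 49.0], 'free': [250.0, 418.0, 202.0, 187.0]}
0.8 {'foldR': [247.0, 209.0, 371.0, 36.0], 'foldF': [246.0, 237.0, 348.0, 40.0], 'pull': [243.0, 279.0, 313.0, 39.0], 'free': [251.0, 391.0, 226.0, 184.0]}
0.9 {'foldR': [247.0, 191.0, 386.0, 24.0], 'foldF': [245.0, 221.0, 361.0, 27.0], 'pull': [243.0, 264.0, 325.0, 30.0], 'free': [253.0, 361.0, 253.0, 180.0]}
[[0.47544723 0.00857475 0.13      ]
 [0.47674305 0.16288245 0.13      ]
 [0.56664019 0.03575486 0.13      ]]
[[0.6210241  0.23442922 0.1       ]
 [0.62767114 0.09214372 0.1       ]
 [0.61452653 0.39265331 0.1       ]
 [0.52713023 0.39421958 0.1       ]]
[[0.51666161 0.37281294 0.2       ]]
[[265.18497504 282.60718073]
 [265.78124883 242.2726412 ]
 [266.09995846 220.71374276]]
```

```bash
cat >> h.py <<'E'
from scipy.spatial.transform import Rotation as Ro
def delta(tgt):
    o=ctrl.get_obs();R=Ro.from_euler('xyz',o['eef_rot']).as_matrix()
    d=R.T@(np.array(tgt)-o['ee_pos'])*1e3
    print("t",round(float(o['time_s']),2),"pos",np.round(o['ee_pos'],4),"rpy",np.round(o['eef_rot'],3),"F",np.round(o['force'],1),"w",round(float(o['grip_width']),4),"tool-delta mm",d.round(1))
    return d
def pullpath(t,gap=0,below=8):
    p=door(t)['pull']+3.5*np.array([-np.cos(t),-np.sin(t)])
    return ch(p[0]-8-gap,0,p[1]-below+17)
E
python3 - <<'E'
from h import *
for t in np.arange(.57,1.45,.1): print(round(t,2),pullpath(t).round(4))
print(pullpath(.57,20))
E
```

```text
0.57 [0.445  0.2667 0.1587]
0.67 [0.4492 0.2665 0.1638]
0.77 [0.4545 0.2662 0.1682]
0.87 [0.4606 0.266  0.1718]
0.97 [0.4676 0.2657 0.1748]
1.07 [0.4754 0.2653 0.1769]
1.17 [0.4838 0.2649 0.1783]
1.27 [0.4929 0.2645 0.1788]
1.37 [0.5026 0.2641 0.1785]
[0.42500493 0.26756    0.15872484]
```

Call:
{"api": "drive_tool", "payload": {
  "increments": [
    [[0,0,-10.5],[0,0,0],0],
    [[0,0,-10.5],[0,0,0],0]
  ]
}}

```text
time_s: 0.35
ee_pos: [0.2201, 0.5039, 0.2221]
eef_rot: [-3.141, 0.001, 1.531]
force: [-0.1, -1.1, 0.3]
grip_width: 0.0772
```

```bash
python3 - <<'E'
from h import *
delta(pullpath(.57,20))
E
```

```text
t 0.35 pos [0.2201 0.5039 0.2221] rpy [-3.141e+00  1.000e-03  1.531e+00] F [-0.1 -1.1  0.3] w 0.0772 tool-delta mm [-228.   214.1   63.4]
```

Call:
{"api": "drive_tool", "payload": {
  "increments": [
    [[0,0,0],[-38,36,0],0],
    [[0,0,0],[-38,36,0],0],
    [[0,0,0],[-38,36,0],0],
    [[0,0,0],[-38,36,0],0],
    [[0,0,0],[-38,35,10],0],
    [[0,0,0],[-38,35,20],0],
    [[0,0,0],[0,0,30],0],
    [[0,0,0],[0,0,3],0],
    [[0,0,0],[0,0,0],0]
  ]
}}

```text
time_s: 1.48
ee_pos: [0.4235, 0.2671, 0.1602]
eef_rot: [3.141, -0.0, 1.526]
force: [0.3, 0.4, -0.2]
grip_width: 0.0003
```

```bash
python3 - <<'E'
from h import *
delta(pullpath(.57,0))
im=shot("side","s2");crop(im,130,100,180,140,4.4,"pics/s2b.png")
E
```

```text
t 1.48 pos [0.4235 0.2671 0.1602] rpy [ 3.141 -0.     1.526] F [ 0.3  0.4 -0.2] w 0.0003 tool-delta mm [ 0.5 21.4  1.4]
```

View pics/s2b.png

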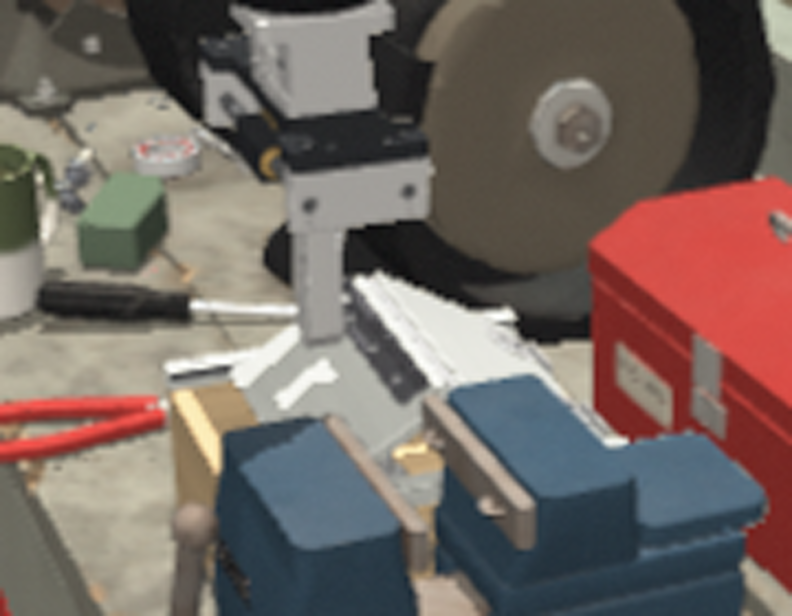

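Call:
{"api": "drive_tool", "payload": {
  "increments": [
    [[0,0,0],[0,12,0],0],
    [[0,0,0],[0,10,-2],0],
    [[0,0,0],[0,5,-4],0],
    [[0,0,0],[0,5,-4],0],
    [[0,0,0],[0,6,-4],0],
    [[0,0,0],[0,7,-3],0],
    [[0,0,0],[0,8,-2],0],
    [[0,0,0],[0,8,-1.5],0],
    [[0,0,0],[0,8,-0.5],0]
  ]
}}

```text
time_s: 2.65
ee_pos: [0.4931, 0.2632, 0.1802]
eef_rot: [-3.141, 0.0, 1.525]
force: [-1.7, 0.6, -0.9]
grip_width: 0.0005
```

```bash
python3 - <<'E'
from h import *
delta(pullpath(1.4,0))
im=shot("side","s3");crop(im,130,60,180,160,3.75,"pics/s3b.png")
E
```

```text
t 2.65 pos [0.4931 0.2632 0.1802] rpy [-3.141  0.     1.525] F [-1.7  0.6 -0.9] w 0.0005 tool-delta mm [ 1.3 12.4  2. ]
```

View pics/s3b.png

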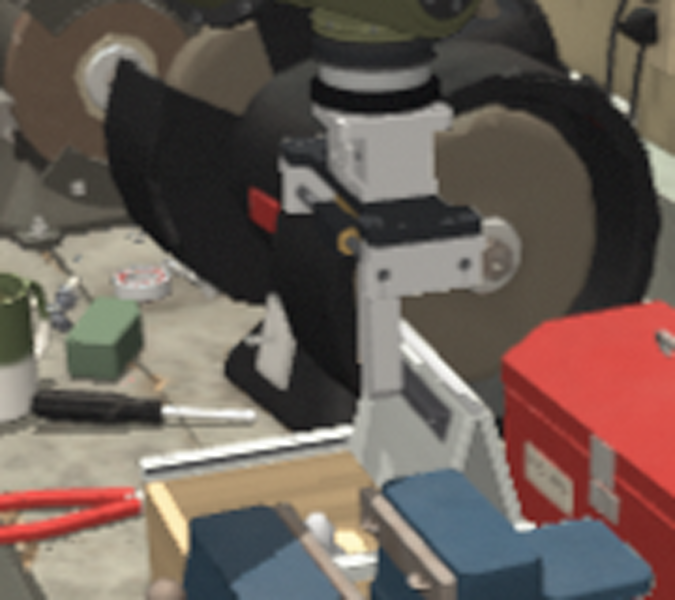

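Call:
{"api": "drive_tool", "payload": {
  "increments": [
    [[0,0,0],[0,8,0],0],
    [[0,0,0],[0,5,0],0],
    [[0,0,0],[0,3,0],0],
    [[0,0,0],[0,0,0],0]
  ]
}}

```text
time_s: 3.2
ee_pos: [0.5047, 0.2628, 0.18]
eef_rot: [-3.131, 0.002, 1.526]
force: [-35.0, -3.2, 13.8]
grip_width: 0.0003
```

```bash
python3 - <<'E'
from h import *
delta(pullpath(1.4,0))
E
```

```text
t 3.2 pos [0.5047 0.2628 0.18  ] rpy [-3.131e+00  2.000e-03  1.526e+00] F [-35.   -3.2  13.8] w 0.0003 tool-delta mm [1.2 0.8 1.7]
```

Call:
{"api": "drive_tool", "payload": {
  "increments": [
    [[0,0,0],[0,-20,0],0],
    [[0,0,0],[0,-20,-20],0],
    [[0,0,0],[0,0,-50],0.5],
    [[0,0,0],[-53,2,0],1],
    [[0,0,0],[-53,2,0],1],
    [[0,0,0],[-53,2,0],1],
    [[0,0,0],[-53,2,0],1],
    [[0,0,0],[-53,2,0],1],
    [[0,0,0],[-53,2,0],1],
    [[0,0,0],[-53,2,0],1],
    [[0,0,0],[0,0,0],1]
  ]
}}

```text
time_s: 4.58
ee_pos: [0.4657, -0.1097, 0.2505]
eef_rot: [3.141, 0.001, 1.521]
force: [0.0, 0.2, -0.2]
grip_width: 0.0868
```

```bash
python3 - <<'E'
from h import *
delta([.4664,-.109,.1])
im=shot("top","t4");crop(im,195,160,120,130,4.5,"pics/t4b.png");crop(im,280,100,180,160,4,"pics/t4c.png")
im=shot("side","s4");crop(im,130,60,260,200,3,"pics/s4b.png")
E
```

```text
t 4.58 pos [ 0.4657 -0.1097  0.2505] rpy [3.141e+00 1.000e-03 1.521e+00] F [ 0.   0.2 -0.2] w 0.0868 tool-delta mm [  0.8   0.6 150.5]
```

View pics/t4b.png

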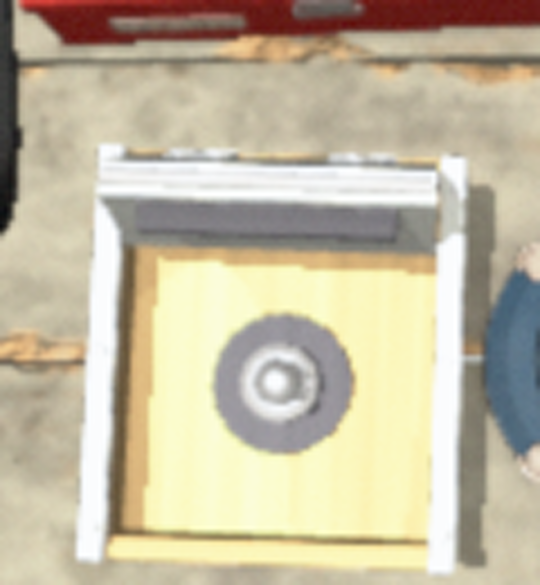

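View pics/t4c.png

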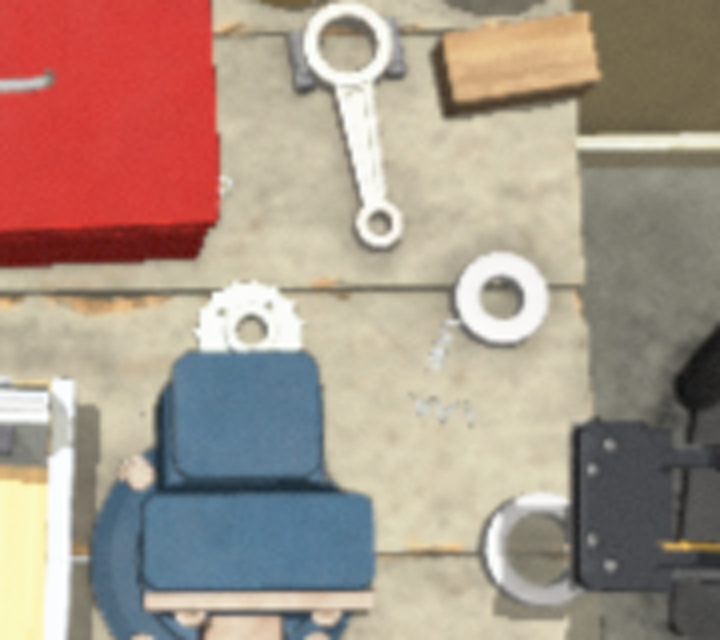

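View pics/s4b.png

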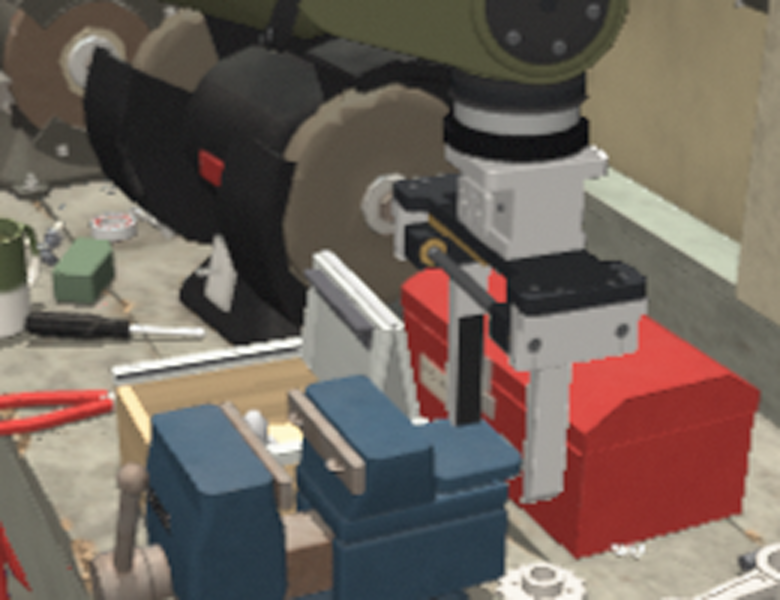

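```bash
python3 - <<'E'
from h import *
im=np.load("pics/t4.npy")
sub=im[225:268,238:280];hsv=cv2.cvtColor(sub,cv2.COLOR_RGB2HSV)
m=((hsv[...,1]<60)).astype(np.uint8)
cs,_=cv2.findContours(m,cv2.RETR_EXTERNAL,cv2.CHAIN_APPROX_NONE)
k=max(cs,key=cv2.contourArea);e=cv2.fitEllipse(k);print(e,cv2.contourArea(k))
M=cv2.moments(m,True);cen=np.array([M['m10'],M['m01']])/M['m00'];print(cen)
for c in(np.array(e[0]),cen):
    p=plane("top",c+[238,225],.040);print(p.round(4),"diam",np.array(e[1])/429.6*1.003)
# tip
for q in ([280,381],[283,384]): print(plane("top",np.array(q)/4.5-.4+[195,160],.086).round(4))
big=cv2.resize(np.load("pics/t4.npy")[228:264,240:278,::-1],None,fx=15,fy=15,interpolation=cv2.INTER_CUBIC);cv2.imwrite("pics/t4d.png",big)
s=np.load("pics/s4.npy");crop(s,200,185,50,40,14,"pics/s4d.png")
p=plane("top",np.array(e[0])+[238,225],.040)[0]
print(p, "top proj tip, shoulder:",[(proj("top",[p[0],p[1],z])[0]-[240,228])*15+7 for z in(.086,.062)], [(proj("side",[p[0],p[1],z])[0]-[200,185])*14+7 for z in(.086,.062)])
E
```

```text
((15.146245956420898, 21.184568405151367), (37.75060272216797, 45.469940185546875), 0.699966549873352) 1249.5
[15.79052554 21.11621021]
[[0.447  0.2761 0.04  ]] diam [0.08813746 0.10616003]
[[0.4471 0.2746 0.04  ]] diam [0.08813746 0.10616003]
[[0.4503 0.264  0.086 ]]
[[0.4488 0.2625 0.086 ]]
[0.44695246 0.27613376 0.04      ] top proj tip, shoulder: [array([178.09856571, 273.99438336]), array([192.01475678, 277.0736588 ])] [array([168.8549039 , 165.53192307]), array([173.96146979, 289.92330928])]
```

View pics/t4d.png

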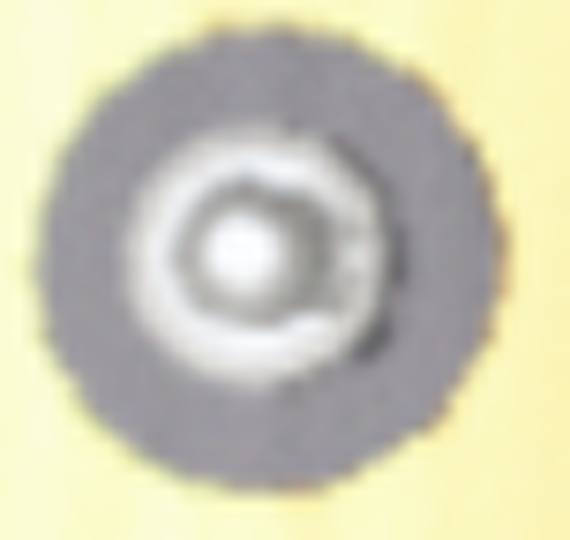

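View pics/s4d.png

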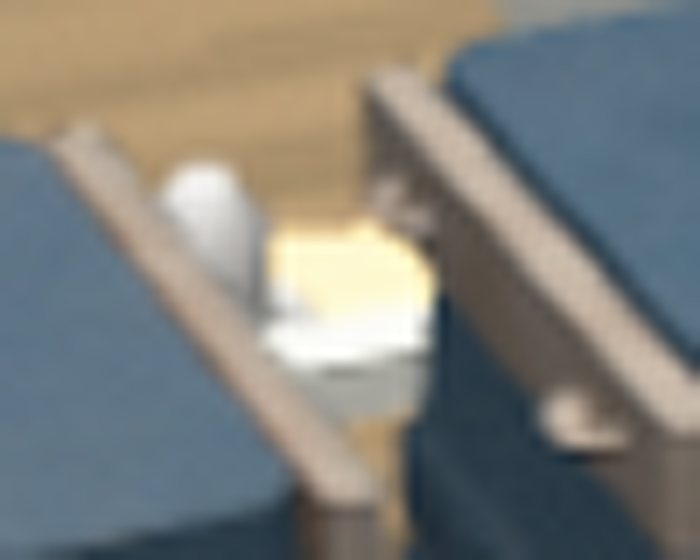

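```bash
python3 - <<'E'
from h import *
f=lambda q,s,o:(np.array(q,float)+.5)/s-.5+o
for q,z in(([270,257],.04),([257,255],.0615),([242,252],.086)): print(z,plane("top",f(q,15,[240,228]),z).round(4))
for q in([.4487,.264,.086],[.4485,.263,.086]): print((proj("side",q)[0]-[200,185]+.5)*14-.5, (proj("side",[q[0],q[1],.04])[0]-[200,185]+.5)*14-.5)
# chest frame of result
c,s=np.cos(YAW),np.sin(YAW);d=np.array([.4487-CX,.2635-CY])*1e3;print("chest",c*d[0]+s*d[1],-s*d[0]+c*d[1])
E
```

```text
0.04 [[0.4504 0.2658 0.04  ]]
0.0615 [[0.4502 0.2662 0.0615]]
0.086 [[0.4501 0.2666 0.086 ]]
[202.7784378  193.73600635] [211.9564906  431.31112868]
[203.70593934 196.49888498] [212.87404811 434.18429423]
chest -13.37957087861368 -2.999513811295621
```

Call:
{"api": "drive_tool", "payload": {
  "increments": [
    [[0,0,0],[1,1,50],1],
    [[0,0,0],[0,0,60],1],
    [[0,0,0],[0,0,55],1],
    [[0,0,0],[0,0,40],1],
    [[0,0,0],[0,0,15],1],
    [[0,0,0],[0,0,10],1],
    [[0,0,0],[0,0,0],1]
  ]
}}

```text
time_s: 5.55
ee_pos: [0.4673, -0.1056, 0.0211]
eef_rot: [3.141, 0.0, 1.526]
force: [0.3, 0.4, -0.1]
grip_width: 0.0941
```

```bash
python3 - <<'E'
from h import *
delta([.4664,-.109,.020])
im=shot("side","s5");crop(im,240,230,120,110,5,"pics/s5b.png")
E
```

```text
t 5.55 pos [ 0.4673 -0.1056  0.0211] rpy [3.141 0.    1.526] F [ 0.3  0.4 -0.1] w 0.0941 tool-delta mm [-3.4 -0.7  1.1]
```

View pics/s5b.png

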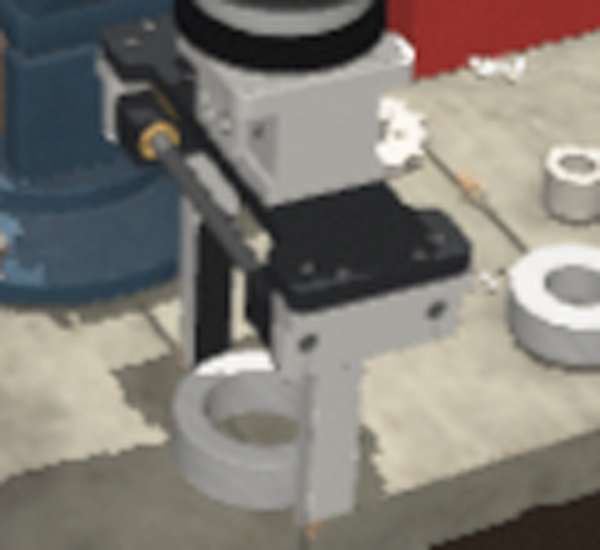

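Call:
{"api": "drive_tool", "payload": {
  "increments": [
    [[0,0,0],[-3.4,-0.7,0],1],
    [[0,0,0],[0,0,0],1],
    [[0,0,0],[0,0,0],0],
    [[0,0,0],[0,0,0],0],
    [[0,0,0],[0,0,0],0],
    [[0,0,0],[0,0,0],0]
  ],
  "squeeze": 40
}}

```text
time_s: 6.35
ee_pos: [0.4659, -0.1091, 0.0205]
eef_rot: [-3.142, -0.0, 1.526]
force: [-0.2, 0.6, 0.1]
grip_width: 0.0667
```

```bash
python3 - <<'E'
from h import *
delta([.4502,.2662,.021+.2])
E
```

```text
t 6.35 pos [ 0.4659 -0.1091  0.0205] rpy [-3.142 -0.     1.526] F [-0.2  0.6  0.1] w 0.0667 tool-delta mm [ 374.2  -32.7 -200.5]
```

Call:
{"api": "drive_tool", "payload": {
  "increments": [
    [[0,0,0],[0,0,-20],0],
    [[0,0,0],[0,0,-45],0],
    [[0,0,0],[0,0,-50],0],
    [[0,0,0],[0,0,-50],0],
    [[0,0,0],[0,0,-35],0],
    [[0,0,0],[0,0,0],0]
  ]
}}

```text
time_s: 7.1
ee_pos: [0.4666, -0.1093, 0.222]
eef_rot: [3.138, 0.001, 1.526]
force: [-0.0, -0.0, -4.5]
grip_width: 0.0668
```

```bash
python3 - <<'E'
from h import *
delta([.4502,.2662,.22])
im=shot("side","s6");crop(im,240,100,140,150,4,"pics/s6b.png")
E
```

```text
t 7.1 pos [ 0.4666 -0.1093  0.222 ] rpy [3.138e+00 1.000e-03 1.526e+00] F [-0.  -0.  -4.5] w 0.0668 tool-delta mm [374.4 -33.3   1.5]
```

View pics/s6b.png

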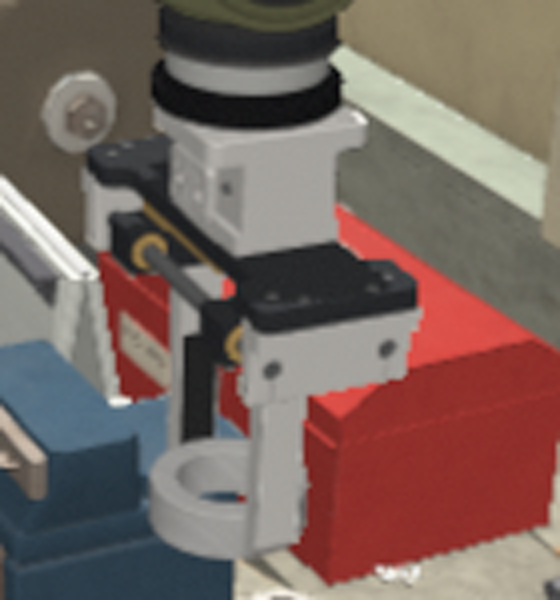

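```bash
cat >> h.py <<'E'
def overlay(n,im,circles,x0,y0,w,h,s,fn):
    big=cv2.resize(im[y0:y0+h,x0:x0+w,::-1],(int(w*s),int(h*s)),interpolation=cv2.INTER_CUBIC)
    a=np.linspace(0,2*np.pi,90)
    for (c,r,col) in circles:
        P=np.c_[c[0]+r*np.cos(a),c[1]+r*np.sin(a),np.full(90,c[2])]
        q=(proj(n,P)-[x0,y0]+.5)*s-.5
        cv2.polylines(big,[q.round().astype(np.int32)],True,col,1)
    cv2.imwrite(fn,big)
E
python3 - <<'E'
from h import *
im=np.load("pics/s6.npy");p=ctrl.get_obs()['ee_pos']
z0=p[2]-.0205
overlay("side",im,[((p[0],p[1],z0),.034,(0,255,0)),((p[0],p[1],z0+.022),.034,(0,0,255)),((p[0],p[1],z0+.022),.022,(255,0,0))],265,195,70,60,10,"pics/s6c.png")
E
```

```text
(no output)
```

View pics/s6c.png

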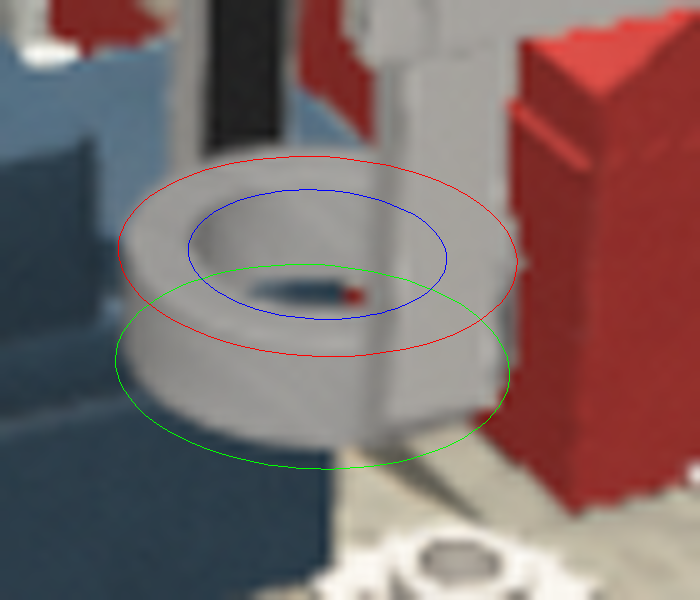

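Call:
{"api": "drive_tool", "payload": {
  "increments": [
    [[0,0,0],[30,-3,0],0],
    [[0,0,0],[50,-5,0],0],
    [[0,0,0],[55,-5,0],0],
    [[0,0,0],[55,-5,0],0],
    [[0,0,0],[55,-5,0],0],
    [[0,0,0],[55,-5,0],0],
    [[0,0,0],[45,-4,0],0],
    [[0,0,0],[29.4,-1.3,0],0],
    [[0,0,0],[0,0,0],0],
    [[0,0,0],[0,0,0],0]
  ]
}}

```text
time_s: 8.4
ee_pos: [0.4492, 0.2658, 0.2187]
eef_rot: [-3.139, 0.002, 1.526]
force: [-0.1, -0.8, -3.6]
grip_width: 0.067
```

```bash
python3 - <<'E'
from h import *
delta([.4502,.2662,.108])
im=shot("side","s7");p=ctrl.get_obs()['ee_pos']
z0=p[2]-.0205
overlay("side",im,[((p[0],p[1],z0),.034,(0,255,0)),((p[0],p[1],z0+.022),.034,(0,0,255)),((p[0],p[1],z0+.022),.022,(255,0,0))],175,110,80,120,6,"pics/s7c.png")
im=shot("top","t7");crop(im,195,140,140,150,4,"pics/t7.png")
E
```

```text
t 8.4 pos [0.4492 0.2658 0.2187] rpy [-3.139e+00  2.000e-03  1.526e+00] F [-0.1 -0.8 -3.6] w 0.067 tool-delta mm [  0.6   1.3 110.7]
```

View pics/s7c.png

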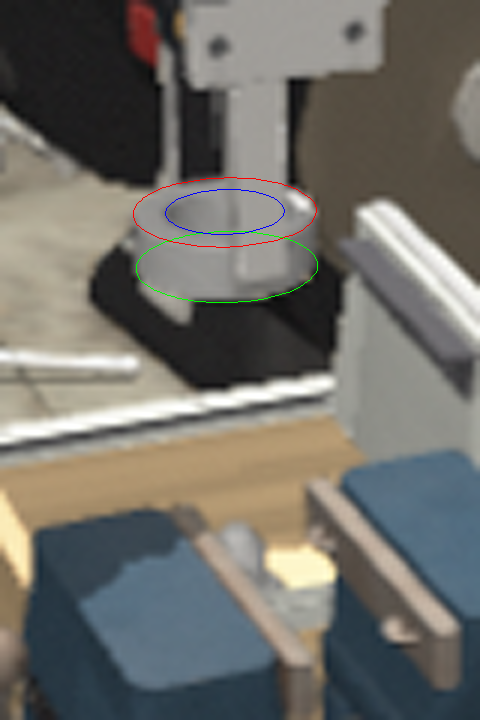

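View pics/t7.png

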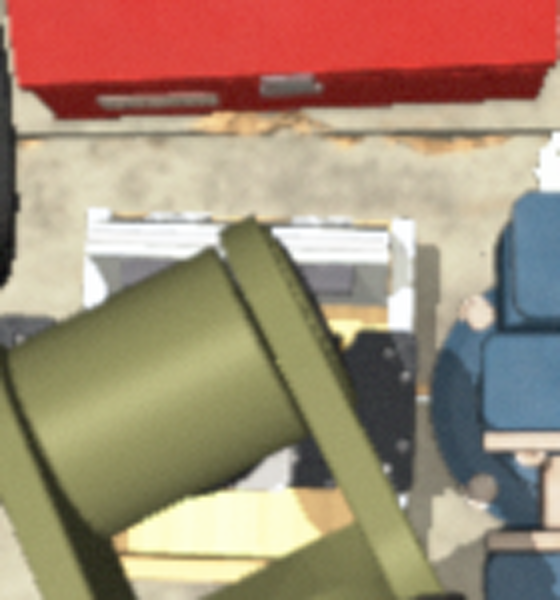

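Call:
{"api": "drive_tool", "payload": {
  "increments": [
    [[0,0,0],[0.6,1.3,30],0],
    [[0,0,0],[0,0,45],0],
    [[0,0,0],[0,0,20],0],
    [[0,0,0],[0,0,8],0],
    [[0,0,0],[0,0,8],0],
    [[0,0,0],[0,0,8],0],
    [[0,0,0],[0,0,6],0],
    [[0,0,0],[0,0,0],0],
    [[0,0,0],[0,0,0],0]
  ]
}}

```text
time_s: 9.62
ee_pos: [0.4511, 0.267, 0.0957]
eef_rot: [3.141, -0.0, 1.526]
force: [-0.2, 0.1, -3.7]
grip_width: 0.0668
```

```bash
python3 - <<'E'
from h import *
delta([.4502,.2662,.0605])
im=shot("side","s8");p=ctrl.get_obs()['ee_pos']
z0=p[2]-.0205
overlay("side",im,[((p[0],p[1],z0),.034,(0,255,0)),((p[0],p[1],z0+.022),.034,(0,0,255)),((p[0],p[1],z0+.022),.022,(255,0,0))],175,140,80,90,7,"pics/s8c.png")
E
```

```text
t 9.62 pos [0.4511 0.267  0.0957] rpy [ 3.141 -0.     1.526] F [-0.2  0.1 -3.7] w 0.0668 tool-delta mm [-0.9 -0.9 35.2]
```

View pics/s8c.png

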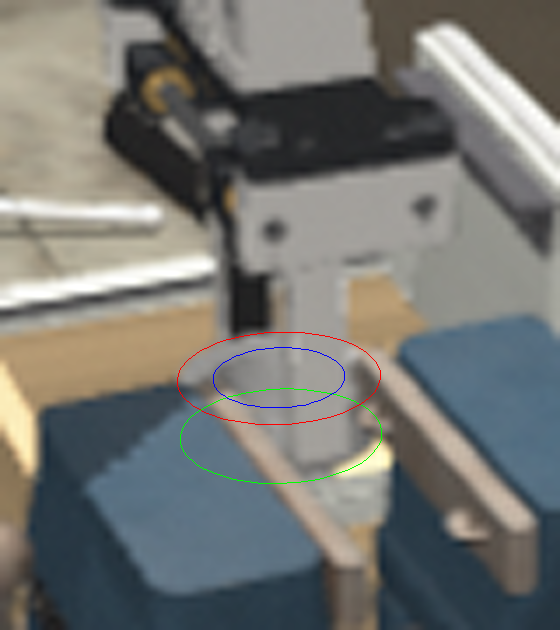

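Call:
{"api": "drive_tool", "payload": {
  "increments": [
    [[0,0,0],[-0.9,-0.9,4],0],
    [[0,0,0],[0,0,4],0],
    [[0,0,0],[0,0,4],0],
    [[0,0,0],[0,0,3],0],
    [[0,0,0],[0,0,3],0],
    [[0,0,0],[0,0,0],0]
  ]
}}

```text
time_s: 10.42
ee_pos: [0.4499, 0.2661, 0.0772]
eef_rot: [-3.141, 0.0, 1.526]
force: [0.8, -0.2, -3.7]
grip_width: 0.067
```

```bash
python3 - <<'E'
from h import *
delta([.4502,.2662,.0605])
E
```

```text
t 10.43 pos [0.4499 0.2661 0.0772] rpy [-3.141  0.     1.526] F [ 0.8 -0.2 -3.7] w 0.067 tool-delta mm [ 0.1  0.3 16.7]
```

Call:
{"api": "drive_tool", "payload": {
  "increments": [
    [[0,0,0],[0,0,4],0],
    [[0,0,0],[0,0,4],0],
    [[0,0,0],[0,0,4],0],
    [[0,0,0],[0,0,3],0],
    [[0,0,0],[0,0,1.5],0],
    [[0,0,0],[0,0,0],0]
  ]
}}

```text
time_s: 11.18
ee_pos: [0.45, 0.2662, 0.0608]
eef_rot: [-3.141, -0.0, 1.526]
force: [0.5, 3.5, -4.8]
grip_width: 0.067
```

```bash
python3 - <<'E'
from h import *
delta([.4502,.2662,.0605])
E
```

```text
t 11.18 pos [0.45   0.2662 0.0608] rpy [-3.141 -0.     1.526] F [ 0.5  3.5 -4.8] w 0.067 tool-delta mm [0.  0.2 0.3]
```

Call:
{"api": "drive_tool", "payload": {
  "increments": [
    [[0,0,0],[0,0,0.8],0],
    [[0,0,0],[0,0,0.8],0],
    [[0,0,0],[0,0,0],0]
  ]
}}

```text
time_s: 11.55
ee_pos: [0.4501, 0.2662, 0.0604]
eef_rot: [3.141, -0.0, 1.526]
force: [-6.2, 0.3, 10.9]
grip_width: 0.067
```

Call:
{"api": "drive_tool", "payload": {
  "increments": [
    [[0,0,0],[0,0,0],0.85],
    [[0,0,0],[0,0,0],0.85],
    [[0,0,0],[0,0,0],0.85],
    [[0,0,0],[0,0,-10],0.85],
    [[0,0,0],[0,0,-40],0.85],
    [[0,0,0],[0,0,-55],0.85],
    [[0,0,0],[0,0,-55],0.9],
    [[0,0,0],[0,0,-20],1]
  ]
}}

```text
time_s: 12.55
ee_pos: [0.4506, 0.2663, 0.2435]
eef_rot: [3.137, -0.003, 1.526]
force: [0.1, 0.5, -0.7]
grip_width: 0.0913
```

```bash
python3 - <<'E'
from h import *
delta([.6194,-.092,.24])
im=shot("side","s9");crop(im,175,140,80,90,6,"pics/s9.png")
E
```

```text
t 12.55 pos [0.4506 0.2663 0.2435] rpy [ 3.137e+00 -3.000e-03  1.526e+00] F [ 0.1  0.5 -0.7] w 0.0913 tool-delta mm [-350.4  184.9    3.5]
```

View pics/s9.png

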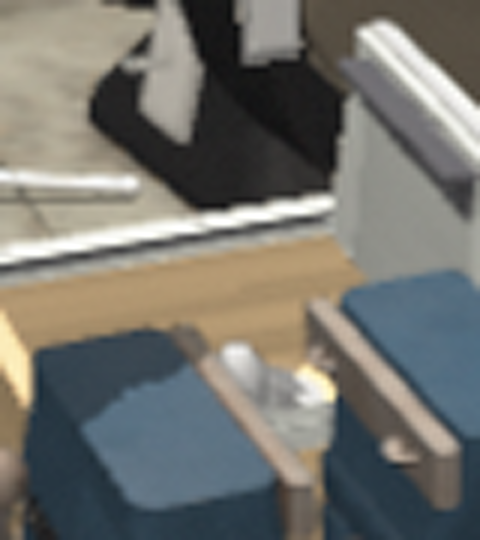

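Call:
{"api": "drive_tool", "payload": {
  "increments": [
    [[0,0,0],[-45,5,0],1],
    [[0,0,0],[-55,5,0],1],
    [[0,0,0],[-48,35,0],1],
    [[0,0,0],[-48,35,0],1],
    [[0,0,0],[-48,35,0],1],
    [[0,0,0],[-48,35,0],1],
    [[0,0,0],[-48,30,0],1],
    [[0,0,0],[-10,5,0],1],
    [[0,0,0],[0,0,20],1],
    [[0,0,0],[0,0,0],1],
    [[0,0,0],[0,0,0],1]
  ]
}}

```text
time_s: 13.98
ee_pos: [0.619, -0.0914, 0.2201]
eef_rot: [3.141, 0.0, 1.526]
force: [-0.0, -0.4, -0.2]
grip_width: 0.094
```

```bash
python3 - <<'E'
from h import *
delta([.6194,-.092,.020])
im=shot("top","t9");crop(im,195,160,120,130,4.5,"pics/t9b.png");crop(im,330,100,120,140,4,"pics/t9c.png")
E
```

```text
t 13.97 pos [ 0.619  -0.0914  0.2201] rpy [3.141 0.    1.526] F [-0.  -0.4 -0.2] w 0.094 tool-delta mm [ -0.6   0.3 200.1]
```

View pics/t9b.png

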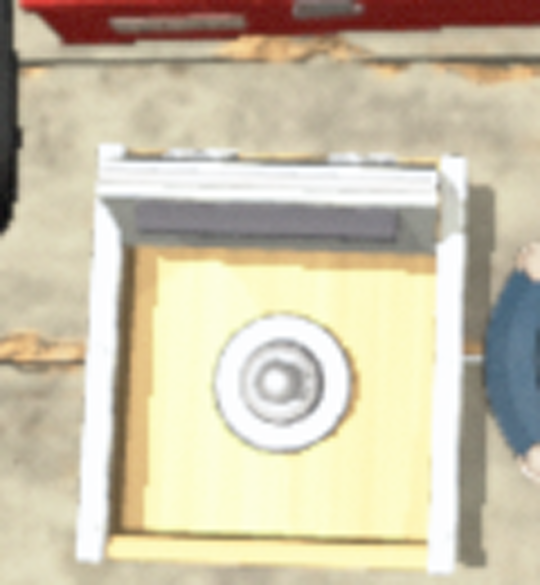

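View pics/t9c.png

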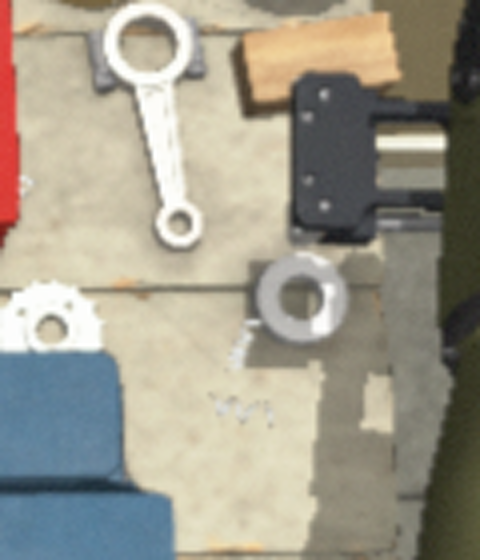

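Call:
{"api": "drive_tool", "payload": {
  "increments": [
    [[0,0,0],[-0.6,0.3,40],1],
    [[0,0,0],[0,0,60],1],
    [[0,0,0],[0,0,50],1],
    [[0,0,0],[0,0,30],1],
    [[0,0,0],[0,0,12],1],
    [[0,0,0],[0,0,7],1],
    [[0,0,0],[0,0,0],1],
    [[0,0,0],[0,0,0],1]
  ]
}}

```text
time_s: 15.02
ee_pos: [0.6198, -0.0926, 0.0215]
eef_rot: [3.14, 0.0, 1.526]
force: [0.1, -0.9, 0.3]
grip_width: 0.0937
```

```bash
python3 - <<'E'
from h import *
delta([.6194,-.092,.0205])
E
```

```text
t 15.03 pos [ 0.6198 -0.0926  0.0215] rpy [3.14  0.    1.526] F [ 0.1 -0.9  0.3] w 0.0937 tool-delta mm [ 0.6 -0.4  1. ]
```

Call:
{"api": "drive_tool", "payload": {
  "increments": [
    [[0,0,0],[0.5,-0.4,1],1],
    [[0,0,0],[0,0,0],0],
    [[0,0,0],[0,0,0],0],
    [[0,0,0],[0,0,0],0],
    [[0,0,0],[0,0,0],0],
    [[0,0,0],[0,0,0],0]
  ],
  "squeeze": 40
}}

```text
time_s: 15.78
ee_pos: [0.6189, -0.092, 0.0193]
eef_rot: [-3.142, -0.0, 1.526]
force: [-0.5, -0.2, 0.3]
grip_width: 0.0555
```

```bash
python3 - <<'E'
from h import *
delta([.4502,.2662,.24])
E
```

```text
t 15.78 pos [ 0.6189 -0.092   0.0193] rpy [-3.142 -0.     1.526] F [-0.5 -0.2  0.3] w 0.0555 tool-delta mm [ 350.2 -184.7 -220.6]
```

Call:
{"api": "drive_tool", "payload": {
  "increments": [
    [[0,0,0],[0,0,-20],0],
    [[0,0,0],[0,0,-50],0],
    [[0,0,0],[0,0,-60],0],
    [[0,0,0],[0,0,-60],0],
    [[0,0,0],[0,0,-31],0],
    [[0,0,0],[24,-20,0],0],
    [[0,0,0],[46,-37,0],0],
    [[0,0,0],[46,-37,0],0],
    [[0,0,0],[46,-37,0],0],
    [[0,0,0],[46,-37,0],0],
    [[0,0,0],[50,-10,0],0],
    [[0,0,0],[50,-5,0],0],
    [[0,0,0],[30,-1.7,0],0],
    [[0,0,0],[12.2,0,0],0],
    [[0,0,0],[0,0,0],0],
    [[0,0,0],[0,0,0],0]
  ]
}}

```text
time_s: 17.77
ee_pos: [0.4504, 0.2651, 0.2406]
eef_rot: [3.141, 0.0, 1.525]
force: [0.1, -0.6, -1.8]
grip_width: 0.0552
```

```bash
python3 - <<'E'
from h import *
delta([.4501,.2662,.115])
im=shot("side","s10");p=ctrl.get_obs()['ee_pos']
z0=p[2]-.0197
overlay("side",im,[((p[0],p[1],z0),.028,(0,255,0)),((p[0],p[1],z0+.020),.028,(0,0,255)),((p[0],p[1],z0+.020),.014,(255,0,0))],175,100,80,100,6,"pics/s10c.png")
E
```

```text
t 17.77 pos [0.4504 0.2651 0.2406] rpy [3.141 0.    1.525] F [ 0.1 -0.6 -1.8] w 0.0552 tool-delta mm [  1.1  -0.4 125.6]
```

View pics/s10c.png

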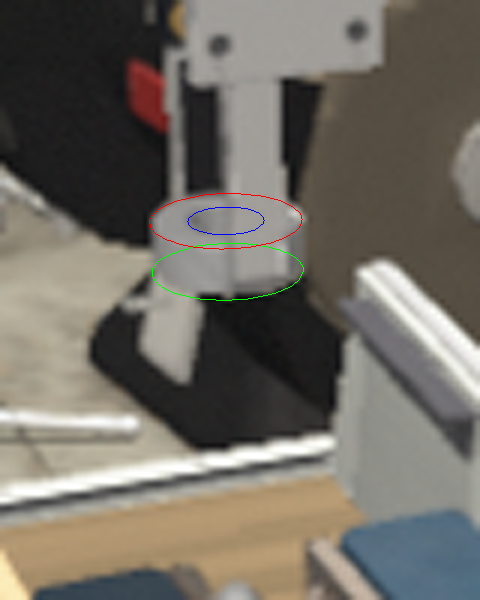

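Call:
{"api": "drive_tool", "payload": {
  "increments": [
    [[0,0,0],[1.1,-0.4,30],0],
    [[0,0,0],[0,0,50],0],
    [[0,0,0],[0,0,30],0],
    [[0,0,0],[0,0,10],0],
    [[0,0,0],[0,0,4],0],
    [[0,0,0],[0,0,0],0],
    [[0,0,0],[0,0,0],0]
  ]
}}

```text
time_s: 18.7
ee_pos: [0.4503, 0.2674, 0.1173]
eef_rot: [3.14, -0.001, 1.526]
force: [-1.0, 0.0, -2.2]
grip_width: 0.0556
```

```bash
python3 - <<'E'
from h import *
delta([.4501,.2662,.0817])
E
```

```text
t 18.7 pos [0.4503 0.2674 0.1173] rpy [ 3.140e+00 -1.000e-03  1.526e+00] F [-1.   0.  -2.2] w 0.0556 tool-delta mm [-1.3 -0.2 35.6]
```

Call:
{"api": "drive_tool", "payload": {
  "increments": [
    [[0,0,0],[-1.2,-0.2,3],0],
    [[0,0,0],[0,0,4],0],
    [[0,0,0],[0,0,4],0],
    [[0,0,0],[0,0,4],0],
    [[0,0,0],[0,0,4],0],
    [[0,0,0],[0,0,0],0]
  ]
}}

```text
time_s: 19.45
ee_pos: [0.4494, 0.266, 0.097]
eef_rot: [-3.141, 0.0, 1.526]
force: [-0.7, -0.1, -3.0]
grip_width: 0.0558
```

```bash
python3 - <<'E'
from h import *
delta([.4501,.2662,.0817])
E
```

```text
t 19.45 pos [0.4494 0.266  0.097 ] rpy [-3.141  0.     1.526] F [-0.7 -0.1 -3. ] w 0.0558 tool-delta mm [ 0.2  0.7 15.3]
```

Call:
{"api": "drive_tool", "payload": {
  "increments": [
    [[0,0,0],[0.1,0.6,3],0],
    [[0,0,0],[0,0,4],0],
    [[0,0,0],[0,0,4],0],
    [[0,0,0],[0,0,3],0],
    [[0,0,0],[0,0,0],0]
  ]
}}

```text
time_s: 20.08
ee_pos: [0.45, 0.2662, 0.083]
eef_rot: [-3.141, 0.0, 1.526]
force: [-0.3, 2.3, -2.9]
grip_width: 0.0553
```

```bash
python3 - <<'E'
from h import *
delta([.4501,.2662,.0817])
E
```

```text
t 20.07 pos [0.45   0.2662 0.083 ] rpy [-3.141  0.     1.526] F [-0.3  2.3 -2.9] w 0.0553 tool-delta mm [0.  0.1 1.3]
```

Call:
{"api": "drive_tool", "payload": {
  "increments": [
    [[0,0,0],[0,0,0.8],0],
    [[0,0,0],[0,0,0.8],0],
    [[0,0,0],[0,0,0],0]
  ]
}}

```text
time_s: 20.45
ee_pos: [0.4503, 0.2662, 0.0818]
eef_rot: [3.141, -0.0, 1.525]
force: [-1.4, 2.6, -2.4]
grip_width: 0.0551
```

Call:
{"api": "drive_tool", "payload": {
  "increments": [
    [[0,0,0],[0,0,0.7],0],
    [[0,0,0],[0,0,0.5],0],
    [[0,0,0],[0,0,0],0]
  ]
}}

```text
time_s: 20.82
ee_pos: [0.4503, 0.2663, 0.0812]
eef_rot: [3.141, -0.0, 1.526]
force: [-4.3, -0.0, 7.4]
grip_width: 0.0555
```

Call:
{"api": "drive_tool", "payload": {
  "increments": [
    [[0,0,0],[0,0,0],0.75],
    [[0,0,0],[0,0,0],0.75],
    [[0,0,0],[0,0,0],0.75],
    [[0,0,0],[0,0,-10],0.75],
    [[0,0,0],[0,0,-50],0.75],
    [[0,0,0],[0,0,-60],0.5],
    [[0,0,0],[0,0,-50],0],
    [[0,0,0],[-50,0,0],0],
    [[0,0,0],[-60,0,0],0],
    [[0,0,0],[-60,0,0],0],
    [[0,0,0],[0,0,0],0]
  ]
}}

```text
time_s: 22.2
ee_pos: [0.4424, 0.0934, 0.2515]
eef_rot: [3.14, 0.0, 1.521]
force: [-0.0, 0.6, -1.4]
grip_width: 0.0139
```

```bash
cat >> h.py <<'E'
def foldpath(t,r=86,gap=0,up=0):
    c,s=np.cos(t),np.sin(t); x=92-r*c+8*s; z=88+r*s+8*c
    return ch(x+8+gap,0,z+up+17)
E
python3 - <<'E'
from h import *
delta(foldpath(1.4,86,15)+[0,0,.06])
for t in (1.4,1.3,1.2,1.0,.8,.6,.4,.2,0): print(t,(foldpath(t)*1e3).round(1))
im=shot("side","s11");crop(im,170,130,90,100,5,"pics/s11.png")
im=shot("top","t11");crop(im,195,160,120,130,4.5,"pics/t11.png")
E
```

```text
t 22.2 pos [0.4424 0.0934 0.2515] rpy [3.14  0.    1.521] F [-0.   0.6 -1.4] w 0.0139 tool-delta mm [173.8 119.4   0.5]
1.4 [555.4 261.7 191.1]
1.3 [546.8 262.1 190. ]
1.2 [538.4 262.5 188.1]
1.0 [522.4 263.2 181.7]
0.8 [508.  263.9 172.3]
0.6 [495.7 264.4 160.2]
0.4 [486.1 264.8 145.9]
0.2 [479.5 265.1 129.9]
0 [476.2 265.3 113. ]
```

View pics/s11.png

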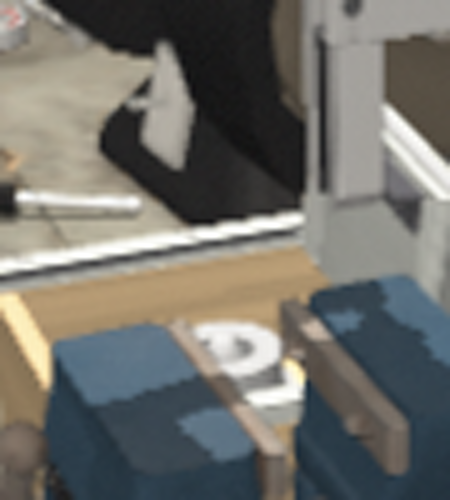

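View pics/t11.png

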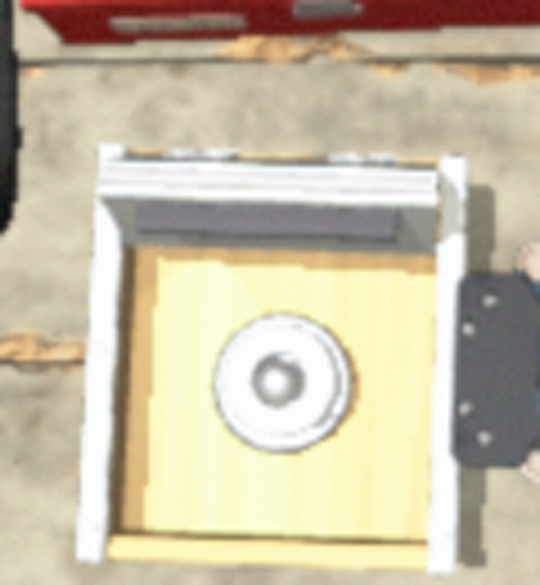

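Call:
{"api": "drive_tool", "payload": {
  "increments": [
    [[0,0,0],[35,24,0],0],
    [[0,0,0],[43,30,0],0],
    [[0,0,0],[43,30,0],0],
    [[0,0,0],[43,30,0],0],
    [[0,0,0],[9.8,5.4,0],0],
    [[0,0,0],[0,0,0],0],
    [[0,0,0],[0,0,20],0],
    [[0,0,0],[0,0,0],0]
  ]
}}

```text
time_s: 23.3
ee_pos: [0.5687, 0.2638, 0.23]
eef_rot: [-3.14, 0.001, 1.525]
force: [0.6, 0.9, 0.0]
grip_width: 0.0005
```

```bash
python3 - <<'E'
from h import *
delta(foldpath(1.4,86,15))
im=shot("side","s12");crop(im,170,80,100,130,4.5,"pics/s12.png")
E
```

```text
t 23.3 pos [0.5687 0.2638 0.23  ] rpy [-3.140e+00  1.000e-03  1.525e+00] F [0.6 0.9 0. ] w 0.0005 tool-delta mm [-2.6  1.8 38.9]
```

View pics/s12.png

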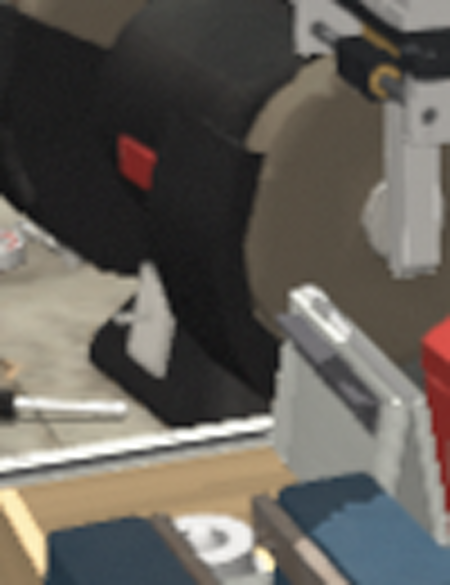

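Call:
{"api": "drive_tool", "payload": {
  "increments": [
    [[0,0,0],[-2,1.5,20],0],
    [[0,0,0],[0,0,20],0],
    [[0,0,0],[0,0,0],0],
    [[0,0,0],[0,-8,0],0],
    [[0,0,0],[0,-6,0],0],
    [[0,0,0],[0,-5,0],0],
    [[0,0,0],[0,0,0],0]
  ]
}}

```text
time_s: 24.22
ee_pos: [0.5519, 0.2634, 0.1911]
eef_rot: [3.141, -0.0, 1.526]
force: [-0.7, -0.5, 1.0]
grip_width: 0.0008
```

```bash
python3 - <<'E'
from h import *
delta(foldpath(1.3))
delta(foldpath(1.2))
im=shot("side","s13");crop(im,170,80,100,130,4.5,"pics/s13.png")
E
```

```text
t 24.23 pos [0.5519 0.2634 0.1911] rpy [ 3.141 -0.     1.526] F [-0.7 -0.5  1. ] w 0.0008 tool-delta mm [-1.5 -5.   1. ]
t 24.23 pos [0.5519 0.2634 0.1911] rpy [ 3.141 -0.     1.526] F [-0.7 -0.5  1. ] w 0.0008 tool-delta mm [ -1.5 -13.4   3. ]
```

View pics/s13.png

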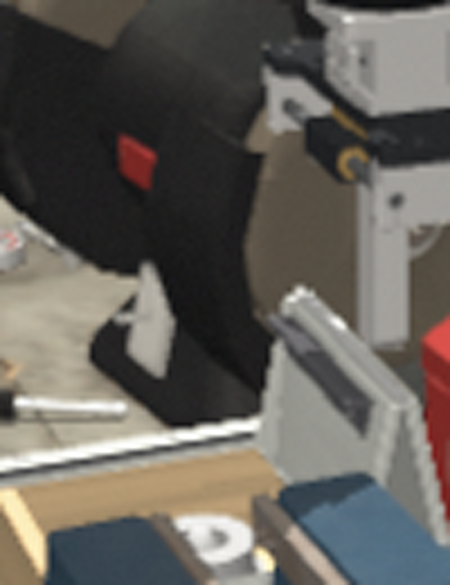

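Call:
{"api": "drive_tool", "payload": {
  "increments": [
    [[0,0,0],[0,-10,1],0],
    [[0,0,0],[0,-9,2],0],
    [[0,0,0],[0,-8.5,3],0],
    [[0,0,0],[0,-8,4],0],
    [[0,0,0],[0,0,0],0]
  ]
}}

```text
time_s: 24.9
ee_pos: [0.5159, 0.265, 0.1803]
eef_rot: [-3.141, 0.0, 1.526]
force: [0.8, -0.1, -1.3]
grip_width: 0.0002
```

```bash
python3 - <<'E'
from h import *
delta(foldpath(1.))
delta(foldpath(.9))
im=shot("side","s14");crop(im,170,80,100,130,4.5,"pics/s14.png")
E
```

```text
t 24.9 pos [0.5159 0.265  0.1803] rpy [-3.141  0.     1.526] F [ 0.8 -0.1 -1.3] w 0.0002 tool-delta mm [-1.5  6.6 -1.4]
t 24.9 pos [0.5159 0.265  0.1803] rpy [-3.141  0.     1.526] F [ 0.8 -0.1 -1.3] w 0.0002 tool-delta mm [-1.5 -0.9  3. ]
```

View pics/s14.png

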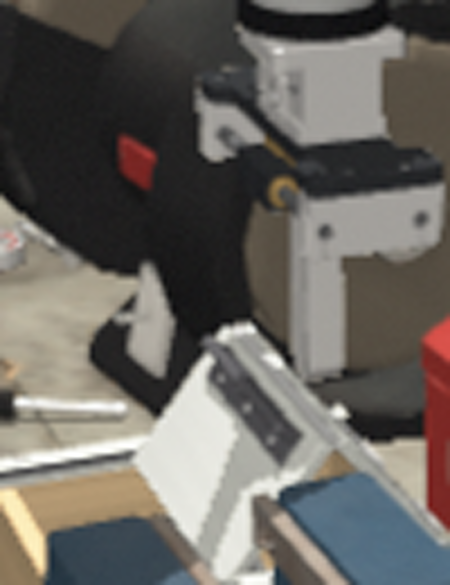

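Call:
{"api": "drive_tool", "payload": {
  "increments": [
    [[0,0,0],[0,-7,8],0],
    [[0,0,0],[0,-6,6],0],
    [[0,0,0],[0,-6,6.5],0],
    [[0,0,0],[0,-5,7],0],
    [[0,0,0],[0,-4.5,7],0],
    [[0,0,0],[0,-3,7],0],
    [[0,0,0],[0,0,0],0]
  ]
}}

```text
time_s: 25.82
ee_pos: [0.4848, 0.2663, 0.1384]
eef_rot: [-3.141, 0.0, 1.526]
force: [-0.2, 0.3, -0.0]
grip_width: 0.0002
```

```bash
python3 - <<'E'
from h import *
delta(foldpath(.3))
delta(foldpath(0))
im=shot("side","s15");crop(im,160,80,110,130,4.5,"pics/s15.png")
E
```

```text
t 25.82 pos [0.4848 0.2663 0.1384] rpy [-3.141  0.     1.526] F [-0.2  0.3 -0. ] w 0.0002 tool-delta mm [-1.4 -2.4  0.4]
t 25.82 pos [0.4848 0.2663 0.1384] rpy [-3.141  0.     1.526] F [-0.2  0.3 -0. ] w 0.0002 tool-delta mm [-1.4 -8.5 25.4]
```

View pics/s15.png

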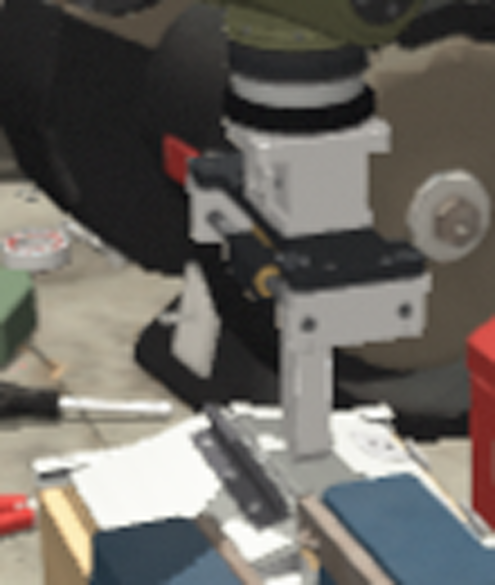

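Call:
{"api": "drive_tool", "payload": {
  "increments": [
    [[0,0,0],[-0.5,-3,7],0],
    [[0,0,0],[-0.5,-2,7],0],
    [[0,0,0],[0,-1,6],0],
    [[0,0,0],[0,0,4],0],
    [[0,0,0],[0,0,1.5],0],
    [[0,0,0],[0,0,0],0]
  ]
}}

```text
time_s: 26.62
ee_pos: [0.4792, 0.2656, 0.1136]
eef_rot: [3.141, -0.0, 1.525]
force: [0.0, -0.5, -0.4]
grip_width: 0.0005
```

```bash
python3 - <<'E'
from h import *
delta(foldpath(0))
im=shot("side","s16");crop(im,160,80,110,130,4.5,"pics/s16.png")
E
```

```text
t 26.62 pos [0.4792 0.2656 0.1136] rpy [ 3.141 -0.     1.525] F [ 0.  -0.5 -0.4] w 0.0005 tool-delta mm [-0.5 -3.   0.6]
```

View pics/s16.png

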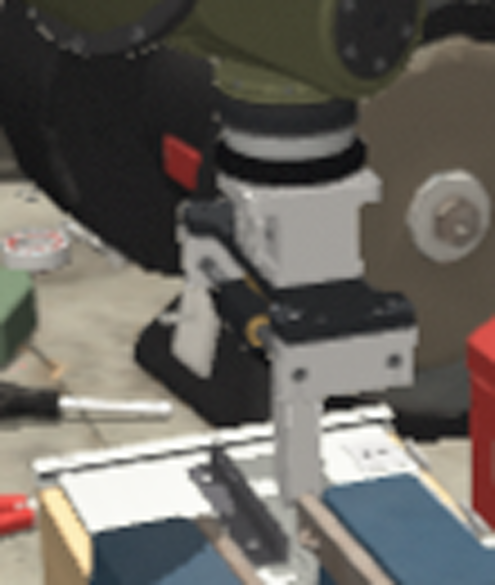

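Nearly flat; press a few mm further until firm contact shows in the force.

Call:
{"api": "drive_tool", "payload": {
  "increments": [
    [[0,0,0],[0,0,1],0],
    [[0,0,0],[0,0,1],0],
    [[0,0,0],[0,0,0],0]
  ]
}}

```text
time_s: 27.05
ee_pos: [0.4794, 0.2658, 0.113]
eef_rot: [3.14, -0.0, 1.526]
force: [-5.8, -3.7, 16.0]
grip_width: 0.0005
```

Call:
{"api": "drive_tool", "payload": {
  "increments": [
    [[0,0,0],[0,0,1],0],
    [[0,0,0],[0,0,0],0],
    [[0,0,0],[0,0,-15],0],
    [[0,0,0],[0,0,-50],0],
    [[0,0,0],[0,0,-60],0],
    [[0,0,0],[-50,-10,0],0],
    [[0,0,0],[-60,-10,0],0],
    [[0,0,0],[-60,-10,0],0],
    [[0,0,0],[-60,-10,0],0],
    [[0,0,0],[-60,-10,0],0],
    [[0,0,0],[0,0,0],0],
    [[0,0,0],[0,0,0],0]
  ]
}}

```text
time_s: 28.55
ee_pos: [0.4162, -0.0216, 0.2359]
eef_rot: [3.141, -0.0, 1.525]
force: [0.2, 0.5, 0.7]
grip_width: 0.0003
```

```bash
python3 - <<'E'
from h import *
delta([.45,0,.23])
im=shot("side","s17");crop(im,0,0,560,420,1.42,"pics/s17.png");crop(im,160,130,110,100,6,"pics/s17b.png")
im=shot("top","t17");crop(im,0,0,560,420,1.42,"pics/t17.png");crop(im,205,180,100,110,5,"pics/t17b.png")
d=door(0);print({k:((proj("top",ch(v[0],0,v[1]))[0]+.4-[205,180])*5).round(0) for k,v in d.items()})
d=door(.1);print({k:((proj("top",ch(v[0],0,v[1]))[0]+.4-[205,180])*5).round(0) for k,v in d.items()})
E
```

```text
t 28.55 pos [ 0.4162 -0.0216  0.2359] rpy [ 3.141 -0.     1.525] F [0.2 0.5 0.7] w 0.0003 tool-delta mm [23.1 32.8  5.9]
{'foldR': array([255., 296.]), 'foldF': array([255., 296.]), 'pull': array([251., 318.]), 'free': array([246., 506.])}
{'foldR': array([254., 292.]), 'foldF': array([253., 296.]), 'pull': array([250., 321.]), 'free': array([246., 506.])}
```

View pics/s17b.png

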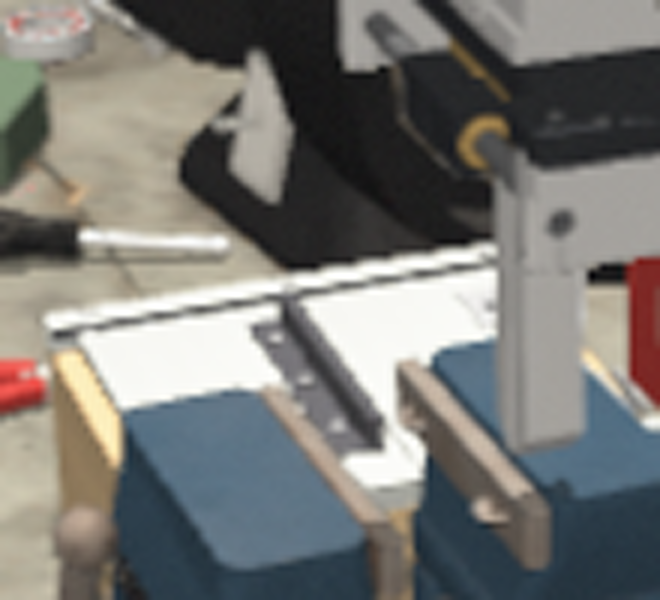

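View pics/t17.png

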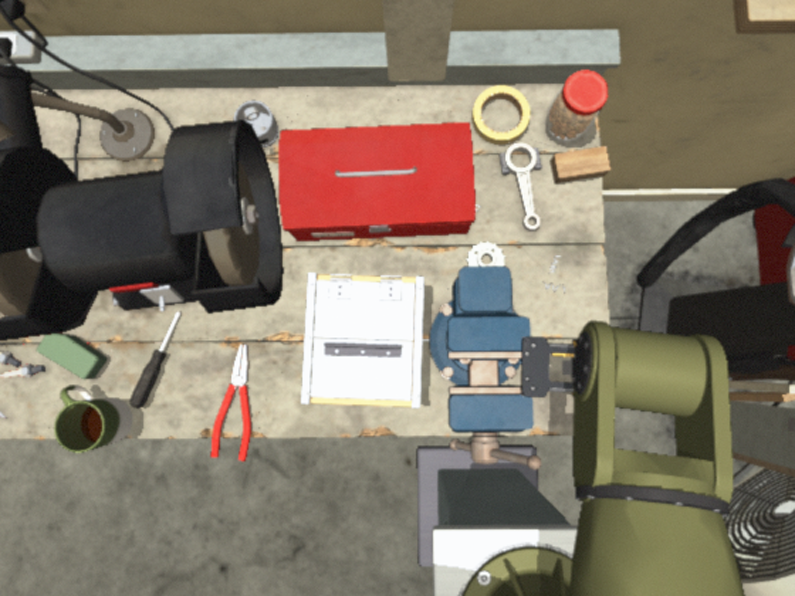

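View pics/t17b.png

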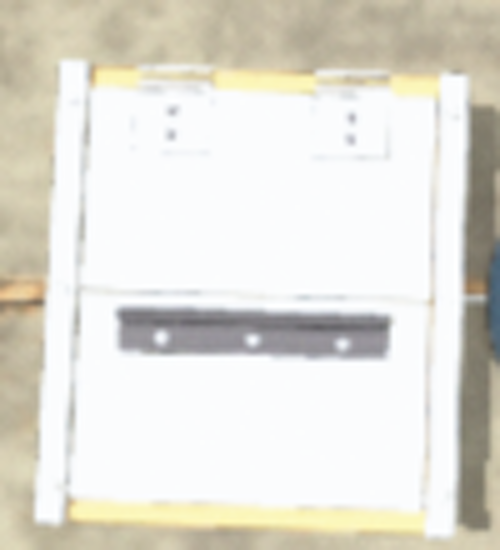

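```bash
python3 -c "
from station import ctrl
print(ctrl.hand_in())"
```

```text
the job is handed in; nothing more can be done
None
```

The job is done and handed in at about 28.7 s of the 72 s allowed. No verdict came back.

- **Opening:** I pushed the door back at its pull until it met its end stop with 35 N. Both panels stood folded together at the rear.
- **Large ring:** I lowered it in the grip until the upward force rose, with its underside at about 40 mm, the seat height, and only then opened the jaws.
- **Small ring:** I did the same. Contact came with its underside at about 62 mm, the height of the shoulder and the large ring's top. Top and side pictures then showed both rings level and concentric on the spindle.
- **Closing:** I pushed the fold forward and down from behind until it met firm resistance. The fingertips were then at 96 mm, the outer face height of a flat door.

**Last checks:**
- **Door:** in the final top picture the fold line is within about 1 pixel of where a flat door should put it. That alone cannot rule out a few hundredths of a radian, so the contact height is the stronger evidence.
- **Other objects:** by eye in the final top picture, the pliers, sprocket and wood offcut are where they started.
- **Robot:** it stands clear and touches nothing.

**What disagreed:**
- The grip widths read about 1 mm under the true ring diameters.
- The side view of the lifted large ring was 1–2 pixels off its model, which is within the calibration error.
- The door ran slightly ahead of the fingers in mid-closing.

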